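# Stack the parts of an electrochemical test cell

## Robot

A 6-joint arm with a two-finger parallel gripper is mounted at the origin on the work surface. World frame = base frame: x ahead of the robot, y to its left, z up, the work surface at z = 0. Lengths are in m, angles in degrees, forces in N, time in s.
With the tool pointing down it reaches from about 0.375 to 0.75 m from the base axis. Payload 9 kg.
Tool frame: the origin (TCP) lies at the very end of the fingers, on their centre line; the grasp point (between the pads) lies tcp_to_grasp behind it (tcp_to_grasp is the distance from the TCP to the grasp point, in m); z points along the fingers, x is the direction in which the jaws open and shut, and the axes are right-handed (so a half turn about z gives the same grasp; the last joint's range is limited). The gripper opens to 85 mm and grips with 20 to 120 N. Pads are 22 mm wide; open, the fingers measure 114 mm over their backs; the gripper's body (76 mm by 85 mm) begins 54 mm behind the grasp point. The pads swing forward as they close: fully open they stand 13 mm farther back than shut.
Start: joints at [-88.906, 5.964, 5.575, 89.605, 0, 77.527], TCP at [0.141, -0.583, 0.231] pointing down, gripper open.
Joint ranges: [-171.21, 171.21], [-48.23, 106.86], [-62.78, 66.21], [-105.2, 120.99], [-86.42, 89.51], [-180, 180]. Speed limits (degrees/s): [127.2, 127.2, 147.25, 180, 180, 180].

## Interface

Orientations are given as a 3x3 rotation matrix whose columns are the frame's x, y, z axes.
In Python, from rig import state, capture, close_job, boxes_of, masks_of, tcp_to_grasp gives the robot as it stands.
- The arm moves only by the tool apply_moves, never from a script. Its argument "plan" is one flat list of numbers, 7 for each row, row after row: the shift along the world's x, y, z in cm, then the turn, a rotation vector about the world's x, y, z in rad, then the closure in counts, from 0 (fully open) to 255 (shut). A call has exactly 10 rows; each row shifts and turns the commanded pose from where the row before left it; what a row does not reach is not made up. A row lasts 1/12 s, in which the tool goes at most 41.7 mm and 7.16 degrees, less where a joint would pass 70% of its speed; a pose out of reach is approached as far as the arm can. A call with a gripper value outside its range is refused whole. The fingers move at their own pace and stop on an object; "grip_force" is the grip in N (left out, the last holds). Time passes only in rows, so rows that do not move let the fingers close, or fill a call up. It gives the time, the measured TCP pose, the force and the opening at its end, in the units of the state.
- state(): the state, without advancing time (a new reading comes with each control period).
- capture(name): name is "scene" or "top" or "wrist"; returns a dict with "color" (384x512x3 uint8, red, green, blue), "z_map" (384x512 float32, m along the optical axis (not along the pixel's ray), 0 where there is no reading), "intrinsics" (3x3 intrinsics, pixels), "dist_coeffs" ([k1, k2, p1, p2, k3] as OpenCV has them; the pictures are not rectified), "extrinsics" (4x4, takes a point from world to camera coordinates). Camera axes: x right, y down, z forward; pixel columns grow to the right and rows downward; lengths in m; the calibration is good to about 2 mm. A picture is of the moment at which its call begins.
- close_job(): hands the job in, once; it reports no verdict.
Trained networks look in the newest picture that a camera, given by its name, has taken for a name from the list of things; names that differ only in an ending like _2 or _b are one class to them, and where a whole thing is asked for, a point or a joint stands for the part that bears it (a point fixed in the world has none). Each returns a list of dicts, best first, with "conf" (0 to 1); they miss things now and then, are a little off and sometimes report something else, mostly with a low value. They report only what shows in the picture. A call takes as long as a camera call. They do not tell look-alikes from the thing itself.
- boxes_of(label, camera): "bbox" ([left, top, right, bottom] in pixels, round what is visible of it).
- masks_of(label, camera): "mask" (384x512 bool, what is visible of it) and "bbox" ([left, top, right, bottom] in pixels, round what is visible of it).
The state is a dict: "t": time; "joints": joint angles; "qvel": joint speeds; "joint_efforts": joint torques, N m; "eef_pos": TCP position; "eef_rot": TCP orientation; "force": force on the tool from outside, world axes, zero at the start; "wrist_torque": the same for the moment, N m; "grip_width": finger opening in m.
Only numpy, scipy, OpenCV 4.12 (cv2) and the standard library are available. Lean on these libraries where they do the work, as an engineer would, in place of code of your own. Each camera call takes 0.05 s, during which the arm holds its last target. There are 200 camera calls.

## Task

Assemble the test cell on the stand with the red foot: lay the copper disc centred on top of the stand, then the white spacer ring squarely on the copper, then stand the black graphite plug on the copper inside the ring, and last rest the steel cap, knob up, centred on the plug. Set each part down and let go of it before fetching the next; leave the stand with the blue foot empty, and do not shift or tip the amber vial or the jar with the green lid.

Things in the scene. Friction and masses are not known exactly. Their poses are not given: they have to be found in the camera images.
- copper_mid (a point): Copper disc, plain, 60 mm diameter, 16 mm thick, lying flat on the bench. Point: its centre, 8 mm above its underside; z is its axis. About 0.36 kg; grip it across its rim.
- spacer_mid (a point): White plastic spacer ring, outside diameter 60 mm, hole 44 mm diameter, 14 mm high, lying flat on the bench. Point: its centre (in the middle of the hole), 7 mm above its underside; z is its axis. About 50 g; grip it across its outer rim.
- plug_mid (a point): Black graphite plug, a plain upright cylinder of 28 mm diameter and 36 mm height standing on the bench. Point: its centre, 18 mm above its underside; z is its axis. About 50 g. When it stands in the 14 mm high ring its upper 22 mm stick out, so hold it by its upper half.
- cap_knob (a point): Steel cap: a flat disc of 50 mm diameter and 20 mm thickness with a flat underside, and on top a black knob of 20 mm diameter and 24 mm height (44 mm high in all), standing knob up on the bench. Point: the centre of the knob, 32 mm above the underside of the cap; z is its axis, up. About 0.34 kg; grip it by the knob.
- red_top (a point): Fixed cell stand with a RED round foot (90 mm diameter, 8 mm high) under an aluminium pedestal of 60 mm diameter; 30 mm high in all; a small brass terminal, only for show, sticks 12 mm out of the pedestal's side. Point: centre of its flat top face, 30 mm above the bench; z up. The cell is built here.
- blue_top (a point): A second fixed stand of the same shape and size but with a BLUE foot; to be left empty. Point: centre of its flat top face, 30 mm above the bench.
- vial_mid (a point): Amber glass vial with a white cap, 28 mm diameter, 60 mm high, loose and upright on the bench; leave it alone. Point: its centre, 30 mm above the bench.
- jar_mid (a point): Clear glass jar with a green lid, 52 mm diameter, 55 mm high, loose and upright on the bench; leave it alone. Point: its centre, 27.5 mm above the bench.
Things that resemble listed ones, but are neither listed nor needed, are in the scene too. Of the things shaped like the part that bears cap_knob, the bare steel one is meant.

How it is judged (in metres and radians):
On the way, in this order (a step that is already met when the one before it is completed fails the run):
1. The copper disc is set down centred on the red stand (horizontal distance between copper_mid and red_top below 0.01 m and z of copper_mid in the frame of red_top between 0.004 and 0.012 m and (angle between copper_mid's own z axis and vertical below 0.12 rad or angle between copper_mid's own z axis and vertical above 3.02 rad) and contact force between the fingers and copper below 0.2 N and linear speed of copper below 0.02 m/s), for 0.2 s.
2. The white spacer ring is set down on the copper disc (horizontal distance between spacer_mid and copper_mid below 0.008 m and z of spacer_mid in the frame of red_top between 0.019 and 0.027 m and (angle between spacer_mid's own z axis and vertical below 0.12 rad or angle between spacer_mid's own z axis and vertical above 3.02 rad) and horizontal distance between copper_mid and red_top below 0.01 m and z of copper_mid in the frame of red_top between 0.004 and 0.012 m and (angle between copper_mid's own z axis and vertical below 0.12 rad or angle between copper_mid's own z axis and vertical above 3.02 rad) and contact force between the fingers and spacer below 0.2 N and linear speed of spacer below 0.02 m/s), for 0.2 s.
3. The graphite plug is set down inside the ring, standing on the copper (horizontal distance between plug_mid and spacer_mid below 0.0095 m and z of plug_mid in the frame of red_top between 0.03 and 0.038 m and (angle between plug_mid's own z axis and vertical below 0.12 rad or angle between plug_mid's own z axis and vertical above 3.02 rad) and horizontal distance between copper_mid and red_top below 0.01 m and z of copper_mid in the frame of red_top between 0.004 and 0.012 m and (angle between copper_mid's own z axis and vertical below 0.12 rad or angle between copper_mid's own z axis and vertical above 3.02 rad) and horizontal distance between spacer_mid and copper_mid below 0.008 m and z of spacer_mid in the frame of red_top between 0.019 and 0.027 m and (angle between spacer_mid's own z axis and vertical below 0.12 rad or angle between spacer_mid's own z axis and vertical above 3.02 rad) and contact force between the fingers and plug below 0.2 N and linear speed of plug below 0.02 m/s), for 0.2 s.
4. The steel cap is set down on the graphite plug (horizontal distance between cap_knob and plug_mid below 0.01 m and z of cap_knob in the frame of red_top between 0.08 and 0.088 m and angle between cap_knob's own z axis and vertical below 0.12 rad and horizontal distance between copper_mid and red_top below 0.01 m and z of copper_mid in the frame of red_top between 0.004 and 0.012 m and (angle between copper_mid's own z axis and vertical below 0.12 rad or angle between copper_mid's own z axis and vertical above 3.02 rad) and horizontal distance between spacer_mid and copper_mid below 0.008 m and z of spacer_mid in the frame of red_top between 0.019 and 0.027 m and (angle between spacer_mid's own z axis and vertical below 0.12 rad or angle between spacer_mid's own z axis and vertical above 3.02 rad) and horizontal distance between plug_mid and spacer_mid below 0.0095 m and z of plug_mid in the frame of red_top between 0.03 and 0.038 m and (angle between plug_mid's own z axis and vertical below 0.12 rad or angle between plug_mid's own z axis and vertical above 3.02 rad) and contact force between the fingers and cap below 0.2 N and linear speed of cap below 0.02 m/s), for 0.2 s.
At the end, for the whole second after the job is handed in: Copper flat on the red stand (within 10 mm), ring on the copper (8 mm), plug on the copper inside the ring (9.5 mm), cap knob up on the plug (10 mm), heights right to 4 mm, level to 0.12 rad, all at rest; vial and jar moved under 20 mm (horizontal distance between copper_mid and red_top below 0.01 m and z of copper_mid in the frame of red_top between 0.004 and 0.012 m and (angle between copper_mid's own z axis and vertical below 0.12 rad or angle between copper_mid's own z axis and vertical above 3.02 rad) and horizontal distance between spacer_mid and copper_mid below 0.008 m and z of spacer_mid in the frame of red_top between 0.019 and 0.027 m and (angle between spacer_mid's own z axis and vertical below 0.12 rad or angle between spacer_mid's own z axis and vertical above 3.02 rad) and horizontal distance between plug_mid and spacer_mid below 0.0095 m and z of plug_mid in the frame of red_top between 0.03 and 0.038 m and (angle between plug_mid's own z axis and vertical below 0.12 rad or angle between plug_mid's own z axis and vertical above 3.02 rad) and horizontal distance between cap_knob and plug_mid below 0.01 m and z of cap_knob in the frame of red_top between 0.08 and 0.088 m and angle between cap_knob's own z axis and vertical below 0.12 rad and linear speed of each of copper, spacer, plug, cap below 0.02 m/s and distance of each of vial_mid, jar_mid from where it was at the start of the episode below 0.02 m); the robot touches nothing.
It fails at once if the vial or the jar is shifted by more than 20 mm or tipped (distance of any of vial_mid, jar_mid from where it was at the start of the episode above 0.02 m or angle between any of vial_mid, jar_mid's own z axis and vertical above 0.4 rad).
It fails at once if a part is put on the stand with the blue foot ((horizontal distance between copper_mid and blue_top below 0.03 m and contact force between the fingers and copper below 0.2 N and linear speed of copper below 0.01 m/s and z of copper_mid in the frame of blue_top below 0.04 m) or (horizontal distance between spacer_mid and blue_top below 0.03 m and contact force between the fingers and spacer below 0.2 N and linear speed of spacer below 0.01 m/s and z of spacer_mid in the frame of blue_top below 0.04 m) or (horizontal distance between plug_mid and blue_top below 0.03 m and contact force between the fingers and plug below 0.2 N and linear speed of plug below 0.01 m/s and z of plug_mid in the frame of blue_top below 0.04 m) or (horizontal distance between cap_knob and blue_top below 0.03 m and contact force between the fingers and cap below 0.2 N and linear speed of cap below 0.01 m/s and z of cap_knob in the frame of blue_top below 0.04 m)).
It also fails if it takes over 96 s, if anything falls off the work surface, if the arm or the gripper's body presses on something with over 40 N, if the wrist force passes 120 N, or if a joint passes its speed limit or range.

## Working session

There is one attempt and no reset: what is moved stays moved. The work goes in short steps, Python scripts to look and compute and a tool call to move; the robot and the scene stay as the last step left them, time stands still between calls to the robot, and variables do not carry over. Pictures are saved under pics/ and viewed, about 12 in all and at most 16, crops included, and the job is handed in when it is done.

Besides the shell and the picture viewer there is one more tool, called after "Emit:" in YAML: its name, and indented under it one key for each argument. apply_moves: Moves the arm, as the interface text tells. Its arguments: {"type":"object","properties":{"plan":{"type":"array","items":{"type":"number"}},"grip_force":{"type":"number"}},"required":["plan"]}

```bash
ls; mkdir -p pics; cat > h.py <<'E'
import numpy as np, cv2
from rig import state, capture, close_job, boxes_of, masks_of, tcp_to_grasp
def pts(c, uv, z):
    uv=np.asarray(uv,float).reshape(-1,1,2); n=cv2.undistortPoints(uv,c["intrinsics"],np.array(c["dist_coeffs"],float)).reshape(-1,2)
    z=np.asarray(z,float).reshape(-1,1); p=np.hstack([n*z,z]); E=np.asarray(c["extrinsics"])
    return (p-E[:3,3])@E[:3,:3]
def cloud(c):
    h,w=c["z_map"].shape; u,v=np.meshgrid(np.arange(w),np.arange(h))
    return pts(c,np.stack([u,v],-1).reshape(-1,2),c["z_map"].reshape(-1)).reshape(h,w,3)
def onplane(c,uv,h):
    a=pts(c,uv,np.ones(len(np.atleast_2d(uv)))); E=np.asarray(c["extrinsics"]); o=-E[:3,:3].T@E[:3,3]
    d=a-o; return o+d*((h-o[2])/d[:,2:3])
def circ(xy):
    return cv2.minEnclosingCircle(np.asarray(xy,np.float32))
E
python3 - <<'E'
from h import *
print(state(), tcp_to_grasp)
names=["copper_mid","spacer_mid","plug_mid","cap_knob","red_top","blue_top","vial_mid","jar_mid"]
for cam in ["top","scene"]:
    c=capture(cam); cv2.imwrite(f"pics/{cam}0.png",c["color"][:,:,::-1]); X=cloud(c)
    for n in names:
        for m in masks_of(n,cam)[:4]:
            k=m["mask"]&(c["z_map"]>0)
            p=X[k]; zt=np.percentile(p[:,2],95) if len(p) else 0
            t=p[p[:,2]>zt-.004] if len(p) else p
            print(cam,n,round(m["conf"],2),np.round(m["bbox"]).astype(int),"ztop %.3f"%zt,np.round(t.mean(0),3) if len(t) else "", np.round((t[:,:2].max(0)+t[:,:2].min(0))/2,3) if len(t) else "",np.round(np.ptp(t[:,:2],axis=0),3) if len(t) else "")
E
```

```text
pics
{'t': 0.0, 'joints': array([-8.89059752e+01,  5.99811393e+00,  5.52543152e+00,  8.96059322e+01,
       -1.08491105e-03,  7.75270156e+01]), 'qvel': array([-0.03874152, -0.015588  ,  0.07095455,  0.01593307, -0.08670437,
       -0.02875388]), 'joint_efforts': array([ 3.99877490e-04, -5.56933451e+01,  5.03645647e+01,  1.71310140e-02,
       -2.95419413e-04,  1.09804952e-05]), 'eef_pos': array([ 0.14074921, -0.5828939 ,  0.23051186]), 'eef_rot': array([[ 2.34582402e-01, -9.72096237e-01, -4.51292588e-05],
       [-9.72095309e-01, -2.34582242e-01,  1.37147245e-03],
       [-1.34378973e-03, -2.77853360e-04, -9.99999059e-01]]), 'force': array([ 0.02786799, -0.00218657,  1.22679163]), 'wrist_torque': array([0.01923838, 0.0079786 , 0.02008552]), 'grip_width': 0.08576662965134593} 0.0187
top copper_mid 0.96 [210 115 238 150] ztop 0.019 [0.615 0.076 0.017] [0.615 0.076] [0.059 0.058]
top spacer_mid 0.63 [123 124 153 150] ztop 0.017 [0.609 0.258 0.015] [0.61  0.258] [0.059 0.061]
top plug_mid 0.56 [357 126 375 145] ztop 0.038 [ 0.607 -0.228  0.037] [ 0.607 -0.229] [0.026 0.026]
top cap_knob 
[... 1459 characters left out ...]
.018 0.015]
scene red_top 0.61 [283 194 322 226] ztop 0.029 [0.467 0.081 0.028] [0.466 0.082] [0.059 0.06 ]
scene blue_top 0.59 [143 196 182 221] ztop 0.029 [ 0.477 -0.227  0.028] [ 0.475 -0.228] [0.059 0.061]
scene blue_top 0.3 [215 237 240 275] ztop 0.055 [ 0.625 -0.063  0.053] [ 0.624 -0.063] [0.045 0.045]
scene vial_mid 0.8 [377 200 392 222] ztop 0.059 [0.481 0.258 0.058] [0.48  0.258] [0.025 0.024]
scene vial_mid 0.16 [379 252 409 279] ztop 0.014 [0.612 0.257 0.013] [0.611 0.258] [0.06  0.056]
scene jar_mid 0.71 [215 234 242 277] ztop 0.055 [ 0.625 -0.063  0.053] [ 0.624 -0.063] [0.045 0.045]
scene jar_mid 0.28 [283 250 316 281] ztop 0.017 [0.618 0.077 0.015] [0.617 0.077] [0.061 0.059]
```

```bash
python3 - <<'E'
import cv2,numpy as np
a=cv2.imread("pics/top0.png"); b=cv2.imread("pics/scene0.png")
cv2.imwrite("pics/a1.png",cv2.resize(a[90:300,100:410],None,fx=2.5,fy=2.5,interpolation=2))
cv2.imwrite("pics/a2.png",cv2.resize(b[140:300,120:430],None,fx=2.5,fy=2.5,interpolation=2))
E
```

```text
(no output)
```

View pics/a1.png

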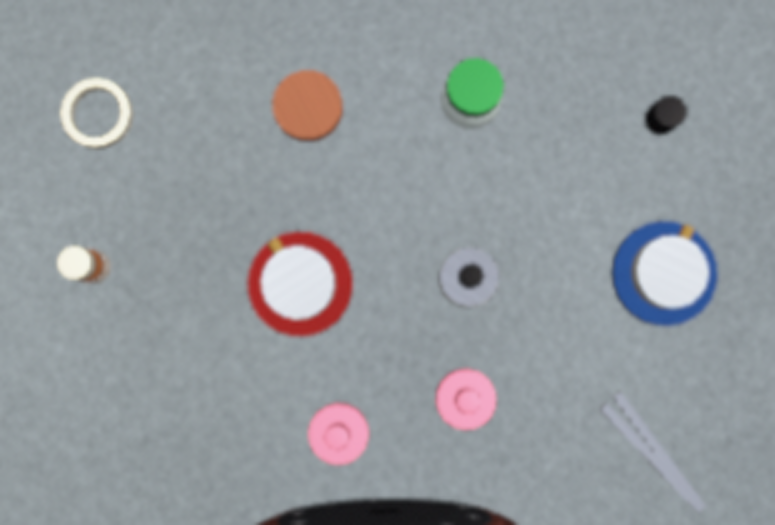

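View pics/a2.png

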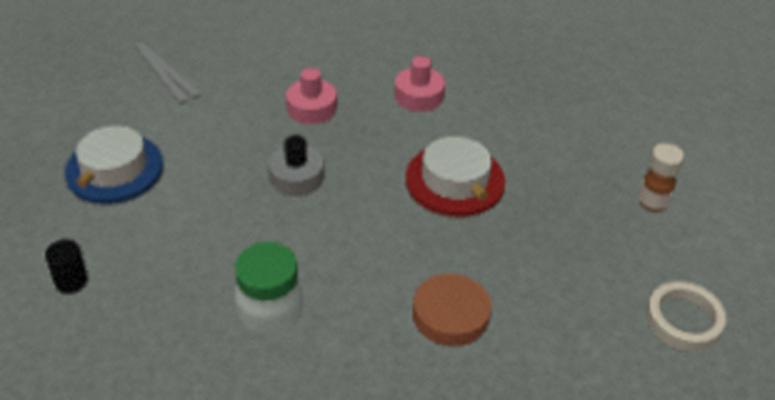

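Top view (crop scale 2.5, offset 100,90) shows three caps: bare steel with a black knob at about (288,200), pink at (286,249) and pink at (235,264). The steel one at world (0.470,-0.060) fits the description. Copper is at (223,132), the ring at (138,135), the plug at (366,136), the red stand at (219,203) and the blue one at (368,198). Both cameras agree to about 4 mm. The move to hover over the copper turns the jaws to world y.

Emit:
apply_moves:
  plan: [1.58,2.2,-0.1,0,0,0.0968,0,1.58,2.2,-0.1,0,0,0.0968,0,1.58,2.2,-0.1,0,0,0.0968,0,1.58,2.2,-0.1,0,0,0.0968,0,1.58,2.2,-0.1,0,0,0.0968,0,1.58,2.2,-0.1,0,0,0.0968,0,1.58,2.2,-0.1,0,0,0.0968,0,1.58,2.2,-0.1,0,0,0.0968,0,1.58,2.2,-0.1,0,0,0.0968,0,1.58,2.2,-0.1,0,0,0.0968,0]
  grip_force: 40

```text
t: 1.73
eef_pos: [0.2994, -0.3622, 0.2214]
eef_rot: [[0.935, -0.354, 0.0], [-0.354, -0.935, -0.0], [0.0, 0.0, -1.0]]
force: [0.5, -0.0, -0.1]
grip_width: 0.0853
```

Emit:
apply_moves:
  plan: [1.58,2.2,-0.1,0,0,0.0968,0,1.58,2.2,-0.1,0,0,0.0968,0,1.58,2.2,-0.1,0,0,0.0968,0,1.58,2.2,-0.1,0,0,0.0968,0,1.58,2.2,-0.1,0,0,0.0968,0,1.58,2.2,-0.1,0,0,0.0968,0,1.58,2.2,-0.1,0,0,0.0968,0,1.58,2.2,-0.1,0,0,0.0968,0,1.58,2.2,-0.1,0,0,0.0968,0,1.58,2.2,-0.1,0,0,0.0968,0]

```text
t: 2.57
eef_pos: [0.4575, -0.1421, 0.2115]
eef_rot: [[0.821, 0.57, 0.001], [0.57, -0.821, -0.0], [0.0, 0.001, -1.0]]
force: [0.4, 0.1, 0.6]
grip_width: 0.0855
```

Emit:
apply_moves:
  plan: [1.58,2.2,-0.1,0,0,0.0968,0,1.58,2.2,-0.1,0,0,0.0968,0,1.58,2.2,-0.1,0,0,0.0968,0,1.58,2.2,-0.1,0,0,0.0968,0,1.58,2.2,-0.1,0,0,0.0968,0,1.58,2.2,-0.1,0,0,0.0968,0,1.58,2.2,-0.1,0,0,0.0968,0,1.58,2.2,-0.1,0,0,0.0968,0,1.58,2.2,-0.1,0,0,0.0968,0,1.58,2.2,-0.1,0,0,0.0968,0]

```text
t: 3.4
eef_pos: [0.6154, 0.078, 0.2012]
eef_rot: [[-0.004, 1.0, 0.0], [1.0, 0.004, 0.0], [0.0, 0.0, -1.0]]
force: [0.7, -0.5, 0.5]
grip_width: 0.0856
```

```bash
cat >> h.py <<'E'
def look(label, cam, lo, hi, tag=None):
    c=capture(cam); X=cloud(c)
    if tag: cv2.imwrite(f"pics/{tag}.png",c["color"][:,:,::-1])
    for m in masks_of(label,cam)[:3]:
        p=X[m["mask"]&(c["z_map"]>0)]; t=p[(p[:,2]>lo)&(p[:,2]<hi)]
        if len(t)<5: print(cam,label,m["conf"],"few",len(t)); continue
        (x,y),r=circ(t[:,:2]); q=np.percentile(t[:,:2],[2,98],axis=0)
        print(cam,label,round(m["conf"],2),np.round(m["bbox"]).astype(int),"z %.4f"%np.median(t[:,2]),"circ",np.round([x,y,r],4),"mid",np.round(q.mean(0),4),"size",np.round(q[1]-q[0],3))
    return c,X
E
python3 - <<'E'
from h import *
s=state(); print(s["eef_pos"])
look("copper_mid","wrist",.010,.025,"w1"); look("red_top","wrist",.022,.038)
look("copper_mid","top",.010,.025); look("red_top","top",.022,.038)
E
```

```text
[0.61540188 0.0780024  0.20123636]
wrist copper_mid 0.72 [232 143 278 193] z 0.0154 circ [0.6157 0.0744 0.0301] mid [0.6148 0.0746] size [0.054 0.053]
wrist copper_mid 0.19 [102   8 155  62] z 0.0195 circ [ 0.4691 -0.0622  0.0252] mid [ 0.4695 -0.0615] size [0.045 0.046]
wrist red_top 0.77 [217   1 299  77] z 0.0297 circ [0.4695 0.0824 0.0358] mid [0.4674 0.0799] size [0.052 0.053]
top copper_mid 0.98 [211 114 238 150] z 0.0167 circ [0.6151 0.076  0.0304] mid [0.6151 0.0765] size [0.054 0.051]
top red_top 0.89 [204 183 241 227] z 0.0306 circ [0.4679 0.0846 0.0358] mid [0.4637 0.0811] size [0.056 0.052]
```

View pics/w1.png

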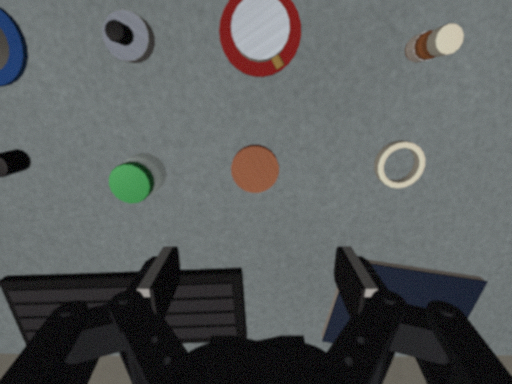

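Wrist view shows copper at (255,168), red stand at (260,27), ring at (402,164), jar at (130,183) and the black plug at the left edge (12,162). The path around the copper is clear. I descend to 5 cm and check the fingertip height from depth.

Emit:
apply_moves:
  plan: [0.0,-0.25,-1.5,0,0,0,0,0.0,0,-1.5,0,0,0,0,0,0,-1.5,0,0,0,0,0,0,-1.5,0,0,0,0,0,0,-1.5,0,0,0,0,0,0,-1.5,0,0,0,0,0,0,-1.5,0,0,0,0,0,0,-1.5,0,0,0,0,0,0,-1.5,0,0,0,0,0,0,-1.5,0,0,0,0]

```text
t: 4.63
eef_pos: [0.6146, 0.0734, 0.051]
eef_rot: [[0.002, 1.0, 0.001], [1.0, -0.002, -0.0], [-0.0, 0.001, -1.0]]
force: [0.2, -0.0, 0.1]
grip_width: 0.0854
```

```bash
python3 - <<'E'
from h import *
s=state(); print(s["eef_pos"])
c,X=look("copper_mid","wrist",.010,.025,"w2")
R=s["eef_rot"]; P=(X-s["eef_pos"])@R
k=(c["z_map"]>0)&(abs(P[...,0])>.035)&(abs(P[...,0])<.06)&(abs(P[...,1])<.02)&(P[...,2]>-.06)&(X[...,2]>.03)
q=P[k]; print(len(q), np.round(np.percentile(q,[1,50,99],axis=0),4) if len(q) else "")
for sg in(-1,1):
    t=q[q[:,0]*sg>0]; print(sg,len(t),np.round(t.max(0),4),np.round(t.min(0),4))
look("copper_mid","scene",.010,.025)
E
```

```text
[0.61461856 0.07340646 0.05101043]
wrist copper_mid 0.65 [216 179 301 258] z 0.0155 circ [0.616  0.0743 0.0302] mid [0.6149 0.0744] size [0.054 0.053]
5306 [[-0.057  -0.013  -0.0598]
 [ 0.0411 -0.007  -0.0399]
 [ 0.058   0.011  -0.0146]]
-1 2649 [-0.042   0.0121 -0.0126] [-0.06   -0.0139 -0.06  ]
1 2657 [ 0.06    0.0121 -0.0127] [ 0.0406 -0.0139 -0.06  ]
```

Emit:
apply_moves:
  plan: [0.12,0.13,-1.2,0,0,0,0,0,0,-1.2,0,0,0,0,0,0,-1.2,0,0,0,0,0,0,-1.0,0,0,0,0,0,0,-0.7,0,0,0,0,0,0,0,0,0,0,0,0,0,0,0,0,0,255,0,0,0,0,0,0,255,0,0,0,0,0,0,255,0,0,0,0,0,0,255]
  grip_force: 50

```text
t: 5.67
eef_pos: [0.6168, 0.0753, -0.0005]
eef_rot: [[0.001, 1.0, 0.002], [1.0, -0.001, -0.0], [-0.0, 0.002, -1.0]]
force: [-1.2, -0.0, 3.4]
grip_width: 0.0577
```

Emit:
apply_moves:
  plan: [0,0,0,0,0,0,255,0,0,0,0,0,0,255,0,0,1,0,0,0,255,0,0,1,0,0,0,255,0,0,1,0,0,0,255,0,0,1,0,0,0,255,0,0,1,0,0,0,255,0,0,1,0,0,0,255,0,0,1,0,0,0,255,0,0,1,0,0,0,255]

```text
t: 6.5
eef_pos: [0.616, 0.0755, 0.0795]
eef_rot: [[0.001, 1.0, 0.0], [1.0, -0.001, 0.0], [0.0, 0.0, -1.0]]
force: [-0.5, 0.2, -4.4]
grip_width: 0.058
```

```bash
python3 - <<'E'
from h import *
s=state(); print(s["eef_pos"],s["grip_width"],s["force"])
c,X=look("copper_mid","wrist",.06,.12,"w3")
look("copper_mid","top",.06,.12)
look("red_top","top",.022,.038);look("red_top","wrist",.022,.038)
E
```

```text
[0.61601044 0.07554508 0.07949355] 0.05796440539370206 [-0.50401482  0.15408907 -4.35866539]
wrist copper_mid 0.75 [204 200 308 306] z 0.0954 circ [0.616  0.0753 0.0309] mid [0.614  0.0745] size [0.055 0.053]
top copper_mid 0.62 [219 120 236 138] z 0.0976 circ [0.6002 0.0624 0.0178] mid [0.6003 0.0627] size [0.026 0.028]
top red_top 0.6 [221 183 240 226] z 0.0303 circ [0.4616 0.0749 0.0281] mid [0.4615 0.0654] size [0.051 0.024]
wrist red_top 0.63 [198   0 330  67] z 0.0296 circ [0.4843 0.0803 0.0281] mid [0.4866 0.0799] size [0.021 0.047]
```

Emit:
apply_moves:
  plan: [-0.2,0.05,1,0,0,0,255,-0.6,0.05,1,0,0,0,255,-0.7,0.1,1,0,0,0,255,-0.7,0.1,1,0,0,0,255,-0.7,0.1,1,0,0,0,255,-0.7,0.1,1,0,0,0,255,-0.7,0.1,1,0,0,0,255,-0.7,0,1,0,0,0,255,-0.4,0,0,0,0,0,255,0,0,0,0,0,0,255]

```text
t: 7.73
eef_pos: [0.5616, 0.0816, 0.1592]
eef_rot: [[0.001, 1.0, 0.001], [1.0, -0.001, -0.0], [-0.0, 0.001, -1.0]]
force: [0.7, -0.8, -4.6]
grip_width: 0.0581
```

```bash
cat >> h.py <<'E'
from scipy.optimize import least_squares
def topfit(cam, cx, cy, r, zlo, zhi, win=.05):
    """centre of a disc face of radius r: robust fit of the face's outline points"""
    c=capture(cam); X=cloud(c)
    k=(c["z_map"]>0)&(X[...,2]>zlo)&(X[...,2]<zhi)&(np.hypot(X[...,0]-cx,X[...,1]-cy)<win)
    k=cv2.morphologyEx(k.astype(np.uint8),cv2.MORPH_OPEN,np.ones((3,3))).astype(bool)
    e=k&~cv2.erode(k.astype(np.uint8),np.ones((3,3))).astype(bool)
    P=X[e][:,:2]
    s=least_squares(lambda q:np.hypot(P[:,0]-q[0],P[:,1]-q[1])-q[2],[cx,cy,r],loss="soft_l1",f_scale=.0015)
    print(cam,"fit",np.round(s.x,4),"n",len(P),"z %.4f"%np.median(X[k][:,2])); return s.x
E
python3 - <<'E'
from h import *
s=state(); print(s["eef_pos"],s["grip_width"],s["force"])
topfit("wrist",.4655,.0815,.03,.025,.036); topfit("top",.4655,.0815,.03,.027,.038); topfit("scene",.4655,.0815,.03,.024,.034)
E
```

```text
[0.56163951 0.08156991 0.15920292] 0.05809829790792702 [ 0.66742743 -0.84986476 -4.61478794]
wrist fit [0.4635 0.0797 0.0286] n 336 z 0.0298
top fit [0.4625 0.0819 0.028 ] n 128 z 0.0305
scene fit [0.4662 0.081  0.0284] n 96 z 0.0284
```

Emit:
apply_moves:
  plan: [-1,-0.05,0,0,0,0,255,-1.2,0,0,0,0,0,255,-1.2,0,-1,0,0,0,255,-1.2,0,-1.2,0,0,0,255,-1.2,0,-1.2,0,0,0,255,-1.2,0,-1.2,0,0,0,255,-1.2,0,-1.2,0,0,0,255,-1,0,-1.2,0,0,0,255,-0.5,0,-1,0,0,0,255,-0.05,0,-1,0,0,0,255]

```text
t: 8.72
eef_pos: [0.4634, 0.0811, 0.067]
eef_rot: [[0.001, 1.0, -0.001], [1.0, -0.001, 0.0], [0.0, -0.001, -1.0]]
force: [0.6, -0.4, -3.8]
grip_width: 0.0578
```

Emit:
apply_moves:
  plan: [0,0,-1,0,0,0,255,0,0,-1,0,0,0,255,0,0,-0.7,0,0,0,255,0,0,-0.4,0,0,0,255,0,0,-0.1,0,0,0,255,0,0,-0.1,0,0,0,255,0,0,0,0,0,0,255,0,0,0,0,0,0,255,0,0,0,0,0,0,255,0,0,0,0,0,0,255]

```text
t: 9.55
eef_pos: [0.4648, 0.081, 0.0357]
eef_rot: [[0.001, 1.0, 0.001], [1.0, -0.001, 0.0], [0.0, 0.001, -1.0]]
force: [-0.6, -0.2, -3.6]
grip_width: 0.0576
```

```bash
python3 - <<'E'
from h import *
s=state(); print(s["eef_pos"],s["grip_width"],s["force"])
topfit("wrist",.464,.081,.03,s["eef_pos"][2]+.012,s["eef_pos"][2]+.022)
E
```

```text
[0.46476032 0.08098997 0.03571912] 0.057612946243945765 [-0.60881324 -0.24122045 -3.62736212]
wrist fit [0.4644 0.0803 0.0292] n 857 z 0.0518
```

Emit:
apply_moves:
  plan: [-0.05,0,-0.15,0,0,0,255,0,0,-0.15,0,0,0,255,0,0,-0.1,0,0,0,255,0,0,-0.08,0,0,0,255,0,0,-0.06,0,0,0,255,0,0,-0.04,0,0,0,255,0,0,-0.03,0,0,0,255,0,0,0,0,0,0,255,0,0,0,0,0,0,255,0,0,0,0,0,0,255]

```text
t: 10.43
eef_pos: [0.4639, 0.081, 0.0295]
eef_rot: [[0.001, 1.0, -0.0], [1.0, -0.001, 0.0], [0.0, -0.0, -1.0]]
force: [-4.9, 0.2, 3.4]
grip_width: 0.0579
```

Contact felt, so I release and retreat upward.

Emit:
apply_moves:
  plan: [0,0,0,0,0,0,40,0,0,0,0,0,0,0,0,0,0,0,0,0,0,0,0,0,0,0,0,0,0,0,0,0,0,0,0,0,0,0,0,0,0,0,0,0,1,0,0,0,0,0,0,2,0,0,0,0,0,0,2,0,0,0,0,0,0,2,0,0,0,0]

```text
t: 11.27
eef_pos: [0.4638, 0.0811, 0.1007]
eef_rot: [[0.001, 1.0, 0.0], [1.0, -0.001, 0.0], [0.0, 0.0, -1.0]]
force: [-0.6, -0.7, -0.4]
grip_width: 0.0849
```

Emit:
apply_moves:
  plan: [0.5,1,2,0,0,0,0,1.2,1.8,1.5,0,0,0,0,1.5,1.8,1.3,0,0,0,0,1.6,1.8,0,0,0,0,0,1.6,1.8,0,0,0,0,0,1.6,1.8,0,0,0,0,0,1.6,1.8,0,0,0,0,0,1.6,1.8,0,0,0,0,0,1.6,1.8,0,0,0,0,0,1.2,1.8,0,0,0,0,0]

```text
t: 12.1
eef_pos: [0.605, 0.2539, 0.1478]
eef_rot: [[0.001, 1.0, 0.001], [1.0, -0.001, 0.0], [0.0, 0.001, -1.0]]
force: [-0.2, -0.3, -0.1]
grip_width: 0.0854
```

```bash
python3 - <<'E'
from h import *
s=state(); print(s["eef_pos"],s["grip_width"],s["force"])
for cam in("wrist","top","scene"): topfit(cam,.464,.081,.03,.038,.053)
c,X=look("spacer_mid","wrist",.009,.022,"w4"); look("spacer_mid","top",.009,.022); look("spacer_mid","scene",.009,.022)
E
```

```text
[0.60501865 0.25393848 0.14779078] 0.08538137931832356 [-0.1923835  -0.31012523 -0.06945288]
wrist fit [0.4654 0.0809 0.0278] n 350 z 0.0454
top fit [0.4633 0.081  0.0282] n 137 z 0.0465
scene fit [0.4657 0.0817 0.0286] n 90 z 0.0443
top spacer_mid 0.72 [123 124 156 148] z 0.0146 circ [0.6088 0.2583 0.0307] mid [0.6069 0.2577] size [0.052 0.058]
top spacer_mid 0.5 [276 188 299 214] z 0.0201 circ [ 0.4674 -0.0603  0.0239] mid [ 0.4665 -0.0607] size [0.044 0.042]
scene spacer_mid 0.62 [379 253 410 282] z 0.0126 circ [0.611  0.2591 0.0309] mid [0.6127 0.2575] size [0.055 0.056]
```

View pics/w4.png

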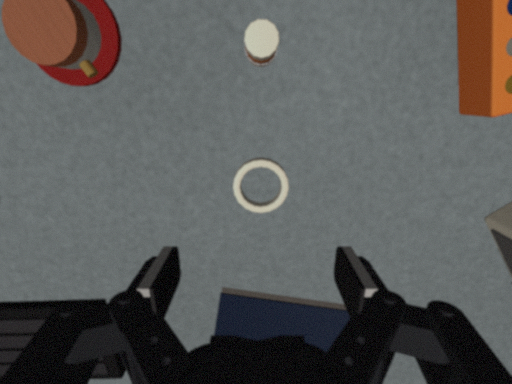

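Wrist view shows the ring centred at about (261,185), vial at (261,40) well clear, and copper sitting on the red stand at upper left. The network missed the ring here, so I use its pixel outline.

```bash
python3 - <<'E'
from h import *
c=capture("wrist"); X=cloud(c)
print(onplane(c,[[261,185.5]],.014))
k=(c["z_map"]>0)&(X[...,2]>.008)&(X[...,2]<.02)&(np.hypot(X[...,0]-.61,X[...,1]-.258)<.04)
print(circ(X[k][:,:2]),k.sum())
g=(c["color"].min(2)>150).astype(np.uint8)
n,l,st,ce=cv2.connectedComponentsWithStats(g)
for i in range(1,n):
    if st[i,4]>300: print(st[i],ce[i],onplane(c,[[st[i,0]+st[i,2]/2-.5,st[i,1]+st[i,3]/2-.5]],.014).round(4))
E
```

```text
[[0.60817165 0.25629615 0.014     ]]
((0.6092680096626282, 0.25685957074165344), 0.029982440173625946) 1156
[246  20  34  38 981] [262.62691131  38.28746177] [[0.4694 0.2571 0.014 ]]
[235 161  54  52 839] [261.60429082 185.53992849] [[0.6093 0.2568 0.014 ]]
```

Emit:
apply_moves:
  plan: [0.22,0.17,-1,0,0,0,0,0.23,0.16,-1.5,0,0,0,0,0,0,-2,0,0,0,0,0,0,-2,0,0,0,0,0,0,-2,0,0,0,0,0,0,-2,0,0,0,0,0,0,-1.5,0,0,0,0,0,0,-1,0,0,0,0,0,0,-1,0,0,0,0,0,0,-0.5,0,0,0,0]
  grip_force: 25

```text
t: 13.43
eef_pos: [0.6079, 0.2561, 0.0008]
eef_rot: [[0.001, 1.0, -0.001], [1.0, -0.001, -0.0], [-0.0, -0.001, -1.0]]
force: [0.6, 0.1, -0.4]
grip_width: 0.0851
```

Emit:
apply_moves:
  plan: [0,0,-0.4,0,0,0,0,0,0,0,0,0,0,255,0,0,0,0,0,0,255,0,0,0,0,0,0,255,0,0,0,0,0,0,255,0,0,0,0,0,0,255,0,0,0,0,0,0,255,0,0,0,0,0,0,255,0,0,0,0,0,0,255,0,0,0,0,0,0,255]

```text
t: 14.27
eef_pos: [0.6092, 0.2565, -0.0005]
eef_rot: [[0.001, 1.0, 0.002], [1.0, -0.001, 0.0], [0.0, 0.002, -1.0]]
force: [-1.7, -0.3, 6.9]
grip_width: 0.0592
```

Emit:
apply_moves:
  plan: [0,0,0.5,0,0,0,255,0,0,1,0,0,0,255,0,0,1.5,0,0,0,255,0,0,2,0,0,0,255,0,0,2,0,0,0,255,0,0,2,0,0,0,255,0,0,2,0,0,0,255,0,0,1,0,0,0,255,0,0,0,0,0,0,255,0,0,0,0,0,0,255]

```text
t: 15.1
eef_pos: [0.6087, 0.2564, 0.1184]
eef_rot: [[0.001, 1.0, 0.001], [1.0, -0.001, 0.0], [0.0, 0.001, -1.0]]
force: [-0.4, 0.6, -1.0]
grip_width: 0.0592
```

```bash
python3 - <<'E'
from h import *
s=state(); print(s["eef_pos"],s["grip_width"],s["force"]); z=s["eef_pos"][2]; e=s["eef_pos"]
c=capture("wrist"); X=cloud(c); cv2.imwrite("pics/w5.png",c["color"][:,:,::-1])
k=(c["z_map"]>0)&(X[...,2]>z+.004)&(X[...,2]<z+.018)&(np.hypot(X[...,0]-e[0],X[...,1]-e[1])<.035)&(c["color"].min(2)>110)
print(circ(X[k][:,:2]),k.sum(),np.percentile(X[k][:,2]-z,[5,50,95]))
E
```

```text
[0.60873853 0.25639015 0.11844269] 0.05920187262122495 [-0.36357995  0.62093128 -0.98840108]
((0.610130786895752, 0.25618213415145874), 0.03048579953610897) 3454 [0.01278481 0.01380976 0.01477094]
```

View pics/w5.png

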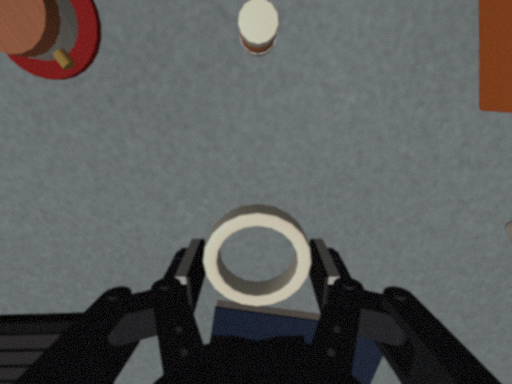

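Ring held level at (257,255) in wrist view, with its underside at TCP height. I carry it to the stand.

Emit:
apply_moves:
  plan: [-0.8,-0.9,0,0,0,0,255,-1.6,-1.9,0,0,0,0,255,-1.8,-2.1,0,0,0,0,255,-1.8,-2.2,0,0,0,0,255,-1.8,-2.2,0,0,0,0,255,-1.8,-2.2,0,0,0,0,255,-1.8,-2.2,0,0,0,0,255,-1.7,-2.1,0,0,0,0,255,-1.0,-1.2,0,0,0,0,255,-0.4,-0.5,0,0,0,0,255]

```text
t: 15.98
eef_pos: [0.4615, 0.0802, 0.1167]
eef_rot: [[0.002, 1.0, -0.003], [1.0, -0.002, 0.0], [0.0, -0.003, -1.0]]
force: [0.4, -0.1, -0.3]
grip_width: 0.0593
```

Emit:
apply_moves:
  plan: [0,0,-1,0,0,0,255,0,0,-1.2,0,0,0,255,0,0,-1.2,0,0,0,255,0,0,-1.2,0,0,0,255,0,0,-0.7,0,0,0,255,0,0,-0.5,0,0,0,255,0,0,-0.3,0,0,0,255,0,0,0,0,0,0,255,0,0,0,0,0,0,255,0,0,0,0,0,0,255]

```text
t: 16.82
eef_pos: [0.4639, 0.0813, 0.0578]
eef_rot: [[0.001, 1.0, 0.001], [1.0, -0.001, 0.0], [0.0, 0.001, -1.0]]
force: [0.3, 0.1, -0.6]
grip_width: 0.0593
```

```bash
python3 - <<'E'
from h import *
s=state(); print(s["eef_pos"],s["grip_width"],s["force"]); z=s["eef_pos"][2]; e=s["eef_pos"]
c=capture("wrist"); X=cloud(c); cv2.imwrite("pics/w6.png",c["color"][:,:,::-1])
k=(c["z_map"]>0)&(X[...,2]>z+.004)&(X[...,2]<z+.02)&(np.hypot(X[...,0]-e[0],X[...,1]-e[1])<.035)&(c["color"].min(2)>110)
print(circ(X[k][:,:2]),k.sum(),np.percentile(X[k][:,2],[5,50,95]))
E
```

```text
[0.46391239 0.08130813 0.05780148] 0.0593366730872234 [ 0.29896613  0.13872746 -0.59916101]
((0.4653039872646332, 0.08100615441799164), 0.03054128959774971) 3496 [0.07071202 0.07175444 0.07265689]
```

Emit:
apply_moves:
  plan: [-0.05,0,-0.3,0,0,0,255,0,0,-0.3,0,0,0,255,0,0,-0.2,0,0,0,255,0,0,-0.15,0,0,0,255,0,0,-0.1,0,0,0,255,0,0,-0.05,0,0,0,255,0,0,-0.05,0,0,0,255,0,0,0,0,0,0,255,0,0,0,0,0,0,255,0,0,0,0,0,0,255]

```text
t: 17.7
eef_pos: [0.463, 0.0813, 0.0458]
eef_rot: [[0.001, 1.0, 0.0], [1.0, -0.001, 0.0], [0.0, 0.0, -1.0]]
force: [-0.5, -0.1, 0.3]
grip_width: 0.0594
```

Emit:
apply_moves:
  plan: [0,0,0,0,0,0,60,0,0,0,0,0,0,40,0,0,0,0,0,0,0,0,0,0,0,0,0,0,0,0,0,0,0,0,0,0,0,0,0,0,0,0,0,0,1,0,0,0,0,0,0,2,0,0,0,0,0,0,2,0,0,0,0,0,0,2,0,0,0,0]

```text
t: 18.53
eef_pos: [0.4628, 0.0813, 0.1173]
eef_rot: [[0.001, 1.0, 0.0], [1.0, -0.001, 0.0], [0.0, 0.0, -1.0]]
force: [0.6, -1.0, 1.0]
grip_width: 0.0852
```

Emit:
apply_moves:
  plan: [0.7,-1,2,0,0,0,0,1.2,-2.5,1.5,0,0,0,0,1.4,-3.1,0,0,0,0,0,1.4,-3.5,0,0,0,0,0,1.4,-3.5,0,0,0,0,0,1.4,-3.5,0,0,0,0,0,1.4,-3.5,0,0,0,0,0,1.4,-3.5,0,0,0,0,0,1.4,-3.5,0,0,0,0,0,1.2,-3,0,0,0,0,0]

```text
t: 19.37
eef_pos: [0.5925, -0.2273, 0.1514]
eef_rot: [[0.002, 1.0, 0.001], [1.0, -0.002, -0.0], [-0.0, 0.001, -1.0]]
force: [0.9, 1.6, -0.2]
grip_width: 0.0853
```

```bash
python3 - <<'E'
from h import *
s=state(); print(s["eef_pos"],s["grip_width"],s["force"])
for cam in("top","scene"):
    c=capture(cam); X=cloud(c)
    k=(c["z_map"]>0)&(X[...,2]>.052)&(X[...,2]<.07)&(np.hypot(X[...,0]-.465,X[...,1]-.081)<.045)
    print(cam,circ(X[k][:,:2]),k.sum(),np.median(X[k][:,2]))
    topfit(cam,.465,.081,.03,.052,.07)
    k2=(c["z_map"]>0)&(X[...,2]>.038)&(X[...,2]<.051)&(np.hypot(X[...,0]-.465,X[...,1]-.081)<.04); print("copper inside", np.round(np.median(X[k2],axis=0),4),k2.sum())
    if cam=="top": cv2.imwrite("pics/t7.png",cv2.resize(c["color"][90:300,100:410,::-1],None,fx=2.5,fy=2.5,interpolation=2))
look("plug_mid","top",.028,.045); look("plug_mid","wrist",.028,.045,"w7"); look("plug_mid","scene",.028,.045)
E
```

```text
[ 0.59250898 -0.2272507   0.15138115] 0.08527613809492045 [ 0.92309934  1.59112428 -0.24955684]
top ((0.4631688594818115, 0.08239755779504776), 0.02993621490895748) 344 0.06015305540183617
top fit [0.4631 0.082  0.0264] n 206 z 0.0602
copper inside [0.4636 0.0824 0.0467] 381
scene ((0.46597376465797424, 0.08210291713476181), 0.03098217584192753) 273 0.05761507118943887
scene fit [0.4666 0.0821 0.0268] n 156 z 0.0576
copper inside [0.4657 0.0816 0.0448] 289
top plug_mid 0.69 [360 125 375 145] z 0.0363 circ [ 0.6063 -0.2289  0.0138] mid [ 0.6063 -0.2278] size [0.025 0.024]
wrist plug_mid 0.65 [236 179 266 212] z 0.0354 circ [ 0.6062 -0.2299  0.014 ] mid [ 0.6055 -0.2297] size [0.025 0.025]
wrist plug_mid 0.21 [395  23 462  85] z 0.0431 circ [ 0.4728 -0.0637  0.009 ] mid [ 0.4695 -0.0638] size [0.018 0.018]
scene plug_mid 0.52 [137 236 153 257] z 0.0344 circ [ 0.6076 -0.2263  0.015 ] mid [ 0.6087 -0.2267] size [0.025 0.025]
scene plug_mid 0.22 [291 184 318 206] z 0.0441 circ [0.4563 0.0935 0.0227] mid [0.4546 0.0934] size [0.027 0.034]
```

View pics/t7.png

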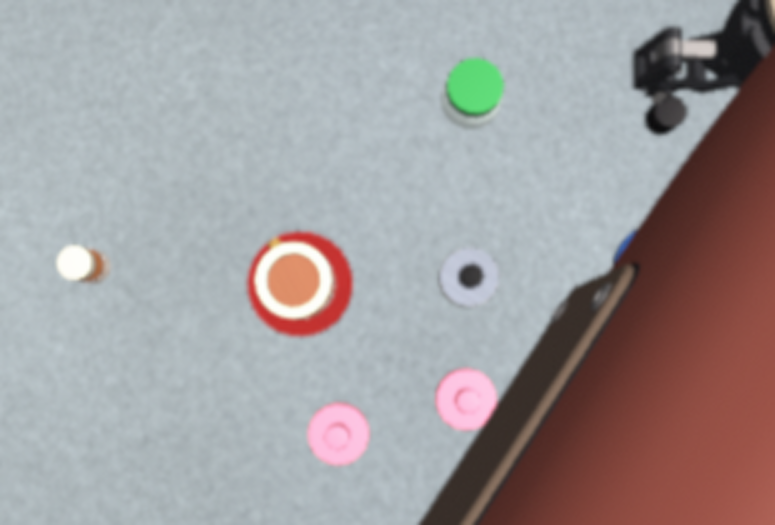

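Top view shows the ring concentric on copper on the red stand (294,280 in crop), with heights right. Next comes the plug at (0.6063,-0.229).

Emit:
apply_moves:
  plan: [0.7,-0.1,-1,0,0,0,0,0.68,-0.1,-1.5,0,0,0,0,0,0,-2,0,0,0,0,0,0,-2,0,0,0,0,0,0,-2,0,0,0,0,0,0,-1.8,0,0,0,0,0,0,-1.5,0,0,0,0,0,0,-1,0,0,0,0,0,0,-0.5,0,0,0,0,0,0,0,0,0,0,0]

```text
t: 20.7
eef_pos: [0.605, -0.226, 0.0158]
eef_rot: [[0.001, 1.0, -0.002], [1.0, -0.001, 0.001], [0.001, -0.002, -1.0]]
force: [-0.3, -0.5, -0.7]
grip_width: 0.0855
```

Emit:
apply_moves:
  plan: [0,0,0,0,0,0,60,0,0,0,0,0,0,100,0,0,0,0,0,0,130,0,0,0,0,0,0,150,0,0,0,0,0,0,255,0,0,0,0,0,0,255,0,0,0,0,0,0,255,0,0,0,0,0,0,255,0,0,0,0,0,0,255,0,0,0,0,0,0,255]

```text
t: 21.53
eef_pos: [0.6062, -0.227, 0.0186]
eef_rot: [[0.001, 1.0, 0.001], [1.0, -0.001, -0.001], [-0.001, 0.001, -1.0]]
force: [-1.6, -0.2, 5.8]
grip_width: 0.0267
```

Emit:
apply_moves:
  plan: [0,0,0.5,0,0,0,255,0,0,1,0,0,0,255,0,0,1.5,0,0,0,255,0,0,2,0,0,0,255,0,0,2,0,0,0,255,0,0,2,0,0,0,255,0,0,2,0,0,0,255,0,0,1,0,0,0,255,0,0,0,0,0,0,255,0,0,0,0,0,0,255]

```text
t: 22.37
eef_pos: [0.6059, -0.2268, 0.1378]
eef_rot: [[0.001, 1.0, 0.001], [1.0, -0.001, -0.0], [-0.0, 0.001, -1.0]]
force: [-0.2, -0.3, -1.1]
grip_width: 0.0269
```

```bash
python3 - <<'E'
from h import *
s=state(); print(s["eef_pos"],s["grip_width"],s["force"]); e=s["eef_pos"]
c=capture("wrist"); X=cloud(c); cv2.imwrite("pics/w8.png",c["color"][:,:,::-1])
k=(c["z_map"]>0)&(X[...,2]>e[2]+.008)&(X[...,2]<e[2]+.03)&(abs(X[...,1]-e[1])<.0125)&(abs(X[...,0]-e[0])<.03)
print(k.sum(),np.percentile(X[k]-e,[1,50,99],axis=0).round(4))
E
```

```text
[ 0.60594628 -0.22679454  0.13780009] 0.026856398562339588 [-0.20655255 -0.32937434 -1.10266792]
2027 [[-0.0132 -0.0122  0.0086]
 [-0.0024 -0.0006  0.0168]
 [ 0.0133  0.0121  0.0182]]
```

View pics/w8.png

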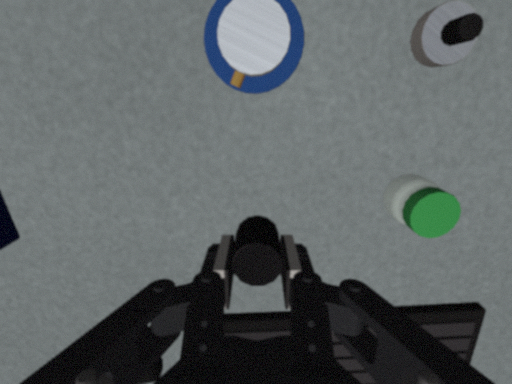

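Plug held upright at (258,255) in wrist view, and its underside is 18.5 mm below TCP. I carry it to the stand.

Emit:
apply_moves:
  plan: [-0.8,1.7,0,0,0,0,255,-1.4,3.1,0,0,0,0,255,-1.6,3.5,0,0,0,0,255,-1.6,3.5,0,0,0,0,255,-1.6,3.5,0,0,0,0,255,-1.6,3.5,0,0,0,0,255,-1.6,3.5,0,0,0,0,255,-1.6,3.5,0,0,0,0,255,-1.5,3.2,0,0,0,0,255,-0.8,1.8,0,0,0,0,255]

```text
t: 23.25
eef_pos: [0.462, 0.0841, 0.136]
eef_rot: [[-0.001, 1.0, -0.003], [1.0, 0.001, 0.001], [0.001, -0.003, -1.0]]
force: [-0.0, 0.0, -1.0]
grip_width: 0.027
```

Emit:
apply_moves:
  plan: [0,0,0,0,0,0,255,0,0,0,0,0,0,255,0,0,-0.8,0,0,0,255,0,0,-1,0,0,0,255,0,0,-1,0,0,0,255,0,0,-0.8,0,0,0,255,0,0,-0.5,0,0,0,255,0,0,0,0,0,0,255,0,0,0,0,0,0,255,0,0,0,0,0,0,255]

```text
t: 24.08
eef_pos: [0.4651, 0.0812, 0.0971]
eef_rot: [[0.001, 1.0, 0.001], [1.0, -0.001, 0.0], [0.0, 0.001, -1.0]]
force: [0.0, -0.4, -1.2]
grip_width: 0.0273
```

```bash
python3 - <<'E'
from h import *
s=state(); print(s["eef_pos"],s["grip_width"],s["force"]); e=s["eef_pos"]
c=capture("wrist"); X=cloud(c); cv2.imwrite("pics/w9.png",cv2.resize(c["color"][120:300,160:360,::-1],None,fx=3,fy=3,interpolation=2))
k=(c["z_map"]>0)&(X[...,2]>e[2]+.012)&(X[...,2]<e[2]+.022)&(abs(X[...,1]-e[1])<.0125)&(abs(X[...,0]-e[0])<.02)
print(k.sum(),np.percentile(X[k],[1,50,99],axis=0).round(4))
k=(c["z_map"]>0)&(X[...,2]>.055)&(X[...,2]<.064)&(c["color"].min(2)>90)&(np.hypot(X[...,0]-.465,X[...,1]-.081)<.037)
P=X[k][:,:2]; r=least_squares(lambda q:np.hypot(P[:,0]-q[0],P[:,1]-q[1])-.026,[.465,.081],loss="soft_l1",f_scale=.002); print("ring",r.x,k.sum())
E
```

```text
[0.46507229 0.0811962  0.0971231 ] 0.02725762741205201 [ 0.02289105 -0.38970375 -1.24820604]
1870 [[0.452  0.0689 0.1096]
 [0.4638 0.0806 0.114 ]
 [0.478  0.093  0.1153]]
ring [0.46321576 0.08028184] 1600
```

View pics/w9.png

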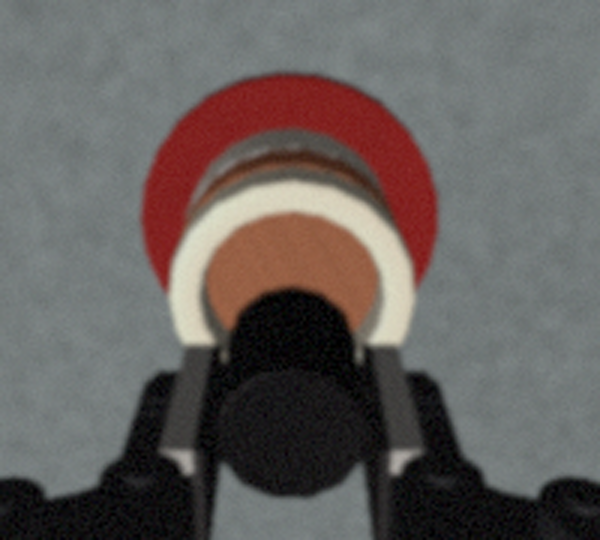

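Plug at crop (293,430) hangs over the ring hole, centred left-right on the ring (293,290). I lower it.

Emit:
apply_moves:
  plan: [-0.05,0,-0.6,0,0,0,255,0,0,-0.7,0,0,0,255,0,0,-0.7,0,0,0,255,0,0,-0.5,0,0,0,255,0,0,-0.3,0,0,0,255,0,0,-0.2,0,0,0,255,0,0,-0.15,0,0,0,255,0,0,-0.1,0,0,0,255,0,0,0,0,0,0,255,0,0,0,0,0,0,255]

```text
t: 24.97
eef_pos: [0.4645, 0.0813, 0.0646]
eef_rot: [[0.001, 1.0, 0.001], [1.0, -0.001, 0.0], [0.0, 0.001, -1.0]]
force: [-1.5, -0.3, 0.2]
grip_width: 0.0268
```

Emit:
apply_moves:
  plan: [0,0,-0.05,0,0,0,255,0,0,0,0,0,0,150,0,0,0,0,0,0,120,0,0,0,0,0,0,60,0,0,0,0,0,0,0,0,0,0,0,0,0,0,0,0,0,0,0,0,0,0,0,1,0,0,0,0,0,0,2,0,0,0,0,0,0,2,0,0,0,0]

```text
t: 25.8
eef_pos: [0.4637, 0.0814, 0.1144]
eef_rot: [[0.001, 1.0, -0.001], [1.0, -0.001, 0.0], [0.0, -0.001, -1.0]]
force: [0.5, -0.5, 1.6]
grip_width: 0.0852
```

Emit:
apply_moves:
  plan: [0.5,0,2,0,0,0,0,0.5,-0.6,1.5,0,0,0,0,0.5,-1.5,0,0,0,0,0,0.5,-2,0,0,0,0,0,0.5,-2,0,0,0,0,0,0.5,-2,0,0,0,0,0,0,-2,0,0,0,0,0,0,-2,0,0,0,0,0,0,-1.5,0,0,0,0,0,0,-0.6,0,0,0,0]

```text
$.plan: bad value
```

```bash
python3 - <<'E'
from h import *
s=state(); print(s["eef_pos"],s["grip_width"],s["force"])
for cam in("top","scene","wrist"):
    c=capture(cam); X=cloud(c)
    def cc(lo,hi,cx,cy,w):
        k=(c["z_map"]>0)&(X[...,2]>lo)&(X[...,2]<hi)&(np.hypot(X[...,0]-cx,X[...,1]-cy)<w)
        if k.sum()>5: print(cam,np.round(np.array(sum(map(lambda q:q if isinstance(q,tuple) else (q,),circ(X[k][:,:2])),())),4),k.sum(),"z",np.median(X[k][:,2]).round(4))
    print("plug");cc(.074,.09,.465,.081,.03); print("ring");cc(.054,.064,.465,.081,.04); print("cap");cc(.038,.05,.47,-.061,.025);cc(.015,.025,.47,-.061,.035)
    if cam=="wrist": cv2.imwrite("pics/w10.png",c["color"][:,:,::-1])
look("cap_knob","wrist",.038,.05)
E
```

```text
[0.46365025 0.08138201 0.11441527] 0.08515003684455458 [ 0.478128   -0.48696984  1.61995184]
plug
ring
top [0.4442 0.065  0.0093] 34 z 0.06
cap
top [ 0.4681 -0.0606  0.0097] 71 z 0.0446
top [ 0.4681 -0.0609  0.0249] 360 z 0.0204
plug
scene [0.4661 0.0819 0.0148] 109 z 0.0801
ring
scene [0.465  0.0816 0.0312] 237 z 0.058
cap
scene [ 0.4702 -0.0616  0.0114] 48 z 0.0419
scene [ 0.4709 -0.0612  0.0254] 216 z 0.0182
plug
wrist [0.4653 0.0805 0.0145] 1157 z 0.0814
ring
wrist [0.4636 0.0803 0.03  ] 1964 z 0.0593
cap
wrist [ 0.4689 -0.062   0.0104] 430 z 0.0431
wrist [ 0.4689 -0.062   0.0253] 1522 z 0.0192
wrist cap_knob 0.96 [ 55  48 127 111] z 0.0432 circ [ 0.3679 -0.0588  0.0101] mid [ 0.3678 -0.0585] size [0.017 0.017]
wrist cap_knob 0.7 [182   4 244  72] z 0.0435 circ [0.3389 0.0465 0.0101] mid [0.3392 0.0467] size [0.018 0.018]
wrist cap_knob 0.63 [ 80 166 141 222] z 0.0431 circ [ 0.4687 -0.0621  0.0101] mid [ 0.4683 -0.0616] size [0.017 0.018]
```

View pics/w10.png

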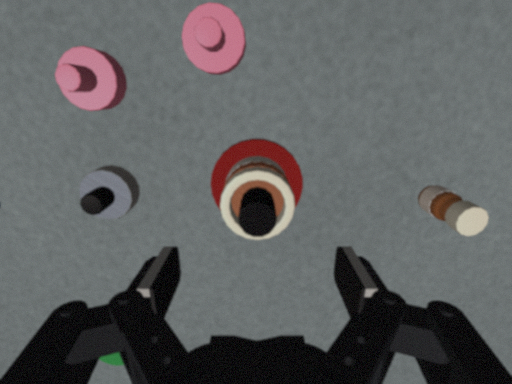

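Wrist view: the plug stands upright in the ring at (258,205). The caps are steel with black knob at (106,195), pink at (91,78) and pink at (213,38), so the steel one at world (0.469,-0.0615) is the target. The refused call lacked one number, and I resend it.

Emit:
apply_moves:
  plan: [0,0,1,0,0,0,0,0,-0.5,1,0,0,0,0,0.1,-1.5,0.5,0,0,0,0,0.1,-2,0,0,0,0,0,0.1,-2,0,0,0,0,0,0.1,-2.3,0,0,0,0,0,0.1,-2,0,0,0,0,0,0,-2,0,0,0,0,0,0,-1.5,0,0,0,0,0,0,-0.5,0,0,0,0,0]
  grip_force: 60

```text
t: 26.88
eef_pos: [0.4693, -0.0638, 0.1394]
eef_rot: [[0.003, 1.0, 0.0], [1.0, -0.003, -0.001], [-0.001, 0.0, -1.0]]
force: [0.1, 0.5, 0.0]
grip_width: 0.0855
```

Emit:
apply_moves:
  plan: [0,0,-0.6,0,0,0,0,0,0,-1.2,0,0,0,0,0,0,-1.5,0,0,0,0,0,0,-1.5,0,0,0,0,0,0,-1.2,0,0,0,0,0,0,-0.6,0,0,0,0,0,0,0,0,0,0,0,0,0,0,0,0,0,0,0,0,0,0,0,0,0,0,0,0,0,0,0,0]

```text
t: 27.72
eef_pos: [0.4698, -0.0618, 0.0736]
eef_rot: [[0.001, 1.0, 0.001], [1.0, -0.001, -0.0], [-0.0, 0.001, -1.0]]
force: [-0.2, -0.6, -0.5]
grip_width: 0.0855
```

```bash
python3 - <<'E'
from h import *
s=state(); print(s["eef_pos"],s["grip_width"],s["force"])
c=capture("wrist"); X=cloud(c); cv2.imwrite("pics/w11.png",c["color"][:,:,::-1])
for lo,hi in((.038,.05),(.015,.025)):
    k=(c["z_map"]>0)&(X[...,2]>lo)&(X[...,2]<hi)&(np.hypot(X[...,0]-.469,X[...,1]+.0615)<.035); print(circ(X[k][:,:2]),k.sum())
E
```

```text
[ 0.46983336 -0.06182606  0.07359276] 0.08548298410786263 [-0.15119397 -0.62613112 -0.45828432]
((0.46858131885528564, -0.06287823617458344), 0.010050417855381966) 603
((0.4686221778392792, -0.06284451484680176), 0.025164350867271423) 2178
```

View pics/w11.png

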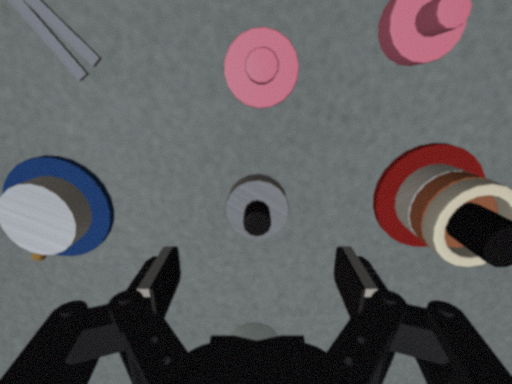

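Steel cap with black knob lies at (257,213), centred between the fingers. Descend and grip the knob.

Emit:
apply_moves:
  plan: [-0.1,-0.05,-0.6,0,0,0,0,0,0,-1,0,0,0,0,0,0,-1.2,0,0,0,0,0,0,-1,0,0,0,0,0,0,-0.7,0,0,0,0,0,0,-0.5,0,0,0,0,0,0,0,0,0,0,80,0,0,0,0,0,0,120,0,0,0,0,0,0,150,0,0,0,0,0,0,255]

```text
t: 28.6
eef_pos: [0.4687, -0.0624, 0.0233]
eef_rot: [[0.001, 1.0, 0.001], [1.0, -0.001, -0.0], [-0.0, 0.001, -1.0]]
force: [0.2, -0.5, 0.8]
grip_width: 0.0386
```

Emit:
apply_moves:
  plan: [0,0,0,0,0,0,255,0,0,0,0,0,0,255,0,0,0,0,0,0,255,0,0,0,0,0,0,255,0,0,0,0,0,0,255,0,0,0.5,0,0,0,255,0,0,1,0,0,0,255,0,0,1.5,0,0,0,255,0,0,2,0,0,0,255,0,0,2,0,0,0,255]

```text
t: 29.43
eef_pos: [0.4677, -0.062, 0.0936]
eef_rot: [[0.001, 1.0, -0.001], [1.0, -0.001, 0.0], [0.0, -0.001, -1.0]]
force: [0.2, -0.4, -3.3]
grip_width: 0.0179
```

Emit:
apply_moves:
  plan: [0,0,2,0,0,0,255,0,0,2,0,0,0,255,0,0,1.5,0,0,0,255,0,0,1,0,0,0,255,0,0,0,0,0,0,255,0,0,0,0,0,0,255,0,0,0,0,0,0,255,0,0,0,0,0,0,255,0,0,0,0,0,0,255,0,0,0,0,0,0,255]

```text
t: 30.27
eef_pos: [0.4679, -0.062, 0.157]
eef_rot: [[0.001, 1.0, -0.001], [1.0, -0.001, 0.001], [0.001, -0.001, -1.0]]
force: [0.0, 0.3, -3.4]
grip_width: 0.018
```

```bash
python3 - <<'E'
from h import *
s=state(); print(s["eef_pos"],s["grip_width"],s["force"]); e=s["eef_pos"]
c=capture("wrist"); X=cloud(c); cv2.imwrite("pics/w12.png",c["color"][:,:,::-1])
k=(c["z_map"]>0)&(X[...,2]>e[2]+.012)&(X[...,2]<e[2]+.03)&(abs(X[...,1]-e[1])<.009)&(abs(X[...,0]-e[0])<.02)
print("knob",k.sum(),(np.percentile(X[k],[1,50,99],axis=0)-e).round(4))
k=(c["z_map"]>0)&(X[...,2]>e[2]-.012)&(X[...,2]<e[2]+.006)&(np.hypot(X[...,0]-e[0],X[...,1]-e[1])<.032)
print("disc",circ(X[k][:,:2]),k.sum(),(np.percentile(X[k],[1,50,99],axis=0)-e).round(4))
c=capture("scene"); X=cloud(c)
k=(c["z_map"]>0)&(X[...,2]>e[2]-.035)&(X[...,2]<e[2])&(np.hypot(X[...,0]-e[0],X[...,1]-e[1])<.035)
print("scene disc",k.sum(),(np.percentile(X[k],[1,50,99],axis=0)-e).round(4))
E
```

```text
[ 0.46789736 -0.06201591  0.15700625] 0.018039920073677676 [ 0.04398901  0.3121056  -3.35740893]
knob 1182 [[-0.0107 -0.0086  0.0122]
 [-0.0029 -0.0001  0.0198]
 [ 0.0092  0.0087  0.0287]]
disc ((0.4676917791366577, -0.06310611963272095), 0.025069382041692734) 2427 [[-0.0243 -0.024  -0.0112]
 [-0.0129 -0.0012 -0.004 ]
 [-0.0013  0.0223  0.0057]]
scene disc 352 [[-0.0067 -0.0221 -0.024 ]
 [ 0.0179  0.0036 -0.0071]
 [ 0.0267  0.0254 -0.0005]]
```

View pics/w12.png

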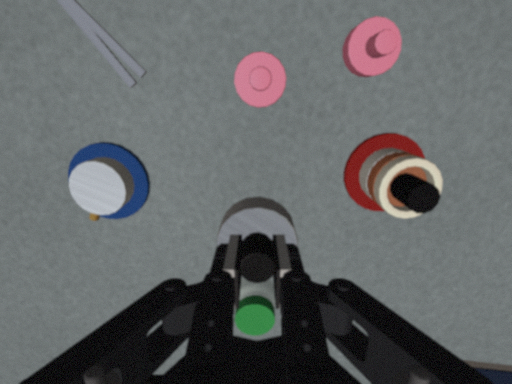

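Cap held level at (258,255) by the knob, underside about 23.5 mm below TCP. I carry it over the plug.

Emit:
apply_moves:
  plan: [-0.05,0.7,0,0,0,0,255,-0.05,1.4,0,0,0,0,255,-0.05,1.7,0,0,0,0,255,-0.05,1.8,0,0,0,0,255,-0.05,1.8,0,0,0,0,255,0,1.8,0,0,0,0,255,0,1.8,0,0,0,0,255,0,1.7,0,0,0,0,255,0,1.1,0,0,0,0,255,0,0.5,0,0,0,0,255]

```text
t: 31.2
eef_pos: [0.4655, 0.0823, 0.1577]
eef_rot: [[-0.001, 1.0, -0.0], [1.0, 0.001, 0.0], [0.0, -0.0, -1.0]]
force: [0.3, -0.0, -3.2]
grip_width: 0.0178
```

Emit:
apply_moves:
  plan: [0,0,0,0,0,0,255,0,0,-0.5,0,0,0,255,0,0,-0.8,0,0,0,255,0,0,-0.8,0,0,0,255,0,0,-0.8,0,0,0,255,0,0,-0.6,0,0,0,255,0,0,-0.4,0,0,0,255,0,0,0,0,0,0,255,0,0,0,0,0,0,255,0,0,0,0,0,0,255]

```text
t: 32.03
eef_pos: [0.466, 0.0808, 0.1191]
eef_rot: [[0.001, 1.0, 0.001], [1.0, -0.001, 0.0], [0.0, 0.001, -1.0]]
force: [-0.0, -0.2, -3.3]
grip_width: 0.0177
```

```bash
python3 - <<'E'
from h import *
s=state(); print(s["eef_pos"],s["grip_width"],s["force"]); e=s["eef_pos"]
c=capture("wrist"); X=cloud(c)
k=(c["z_map"]>0)&(X[...,2]>e[2]-.009)&(X[...,2]<e[2]+.003)&(np.hypot(X[...,0]-e[0],X[...,1]-e[1])<.032)
print("disc",circ(X[k][:,:2]),k.sum(),np.median(X[k][:,2]))
c=capture("scene"); cv2.imwrite("pics/s13.png",cv2.resize(c["color"][130:250,230:370,::-1],None,fx=5,fy=5,interpolation=2))
E
```

```text
[0.46599714 0.08075958 0.1190931 ] 0.017748117222010633 [-0.03829155 -0.19859208 -3.28789484]
disc ((0.46576690673828125, 0.0799655020236969), 0.02491850033402443) 2155 0.11511610909688087
```

View pics/s13.png

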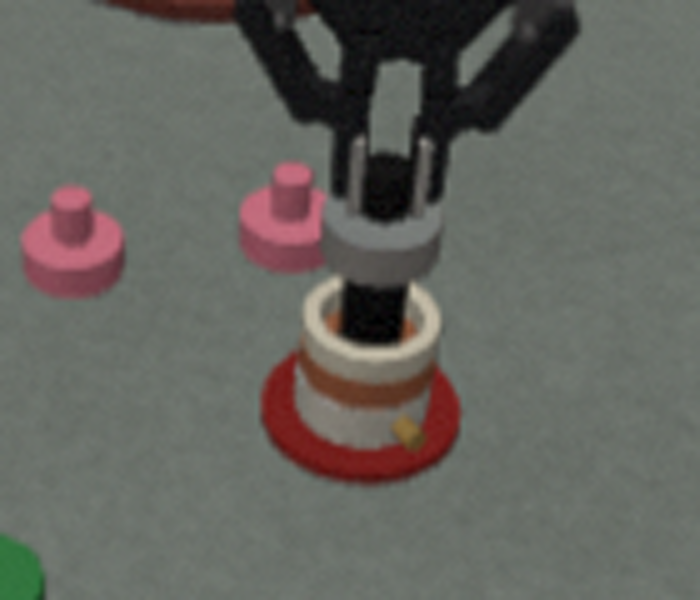

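Scene crop shows the cap (382,240) directly above the plug (373,305) in the ring. It has 13 mm to go.

Emit:
apply_moves:
  plan: [-0.05,0.05,-0.4,0,0,0,255,0,0,-0.3,0,0,0,255,0,0,-0.2,0,0,0,255,0,0,-0.1,0,0,0,255,0,0,-0.1,0,0,0,255,0,0,-0.05,0,0,0,255,0,0,-0.05,0,0,0,255,0,0,-0.05,0,0,0,255,0,0,0,0,0,0,255,0,0,0,0,0,0,255]

```text
t: 32.97
eef_pos: [0.4653, 0.0813, 0.1063]
eef_rot: [[0.001, 1.0, 0.0], [1.0, -0.001, 0.0], [0.0, 0.0, -1.0]]
force: [0.2, 0.6, -3.8]
grip_width: 0.0176
```

Emit:
apply_moves:
  plan: [0,0,-0.03,0,0,0,255,0,0,-0.03,0,0,0,255,0,0,-0.03,0,0,0,255,0,0,0,0,0,0,255,0,0,0,0,0,0,255,0,0,0,0,0,0,255,0,0,0,0,0,0,255,0,0,0,0,0,0,255,0,0,0,0,0,0,255,0,0,0,0,0,0,255]

```text
t: 33.8
eef_pos: [0.4653, 0.0813, 0.1054]
eef_rot: [[0.001, 1.0, 0.0], [1.0, -0.001, 0.0], [0.0, 0.0, -1.0]]
force: [0.3, 0.2, -1.2]
grip_width: 0.0179
```

Emit:
apply_moves:
  plan: [0,0,-0.03,0,0,0,255,0,0,0,0,0,0,255,0,0,0,0,0,0,255,0,0,0,0,0,0,180,0,0,0,0,0,0,140,0,0,0,0,0,0,90,0,0,0,0,0,0,40,0,0,0,0,0,0,0,0,0,0,0,0,0,0,0,0,0,0,0,0,0]

```text
t: 34.63
eef_pos: [0.4653, 0.0813, 0.105]
eef_rot: [[0.001, 1.0, 0.0], [1.0, -0.001, 0.0], [0.0, 0.0, -1.0]]
force: [0.7, 0.4, 0.7]
grip_width: 0.0853
```

Emit:
apply_moves:
  plan: [0,0,0.5,0,0,0,0,0,0,1,0,0,0,0,0,0,1.5,0,0,0,0,0,0,2,0,0,0,0,0,0,2,0,0,0,0,0,0,2,0,0,0,0,0,0,1,0,0,0,0,0,0,0,0,0,0,0,0,0,0,0,0,0,0,0,0,0,0,0,0,0]

```text
t: 35.47
eef_pos: [0.4649, 0.0813, 0.204]
eef_rot: [[0.001, 1.0, -0.001], [1.0, -0.001, 0.0], [0.0, -0.001, -1.0]]
force: [-0.4, -0.3, 0.5]
grip_width: 0.0853
```

```bash
python3 - <<'E'
from h import *
s=state(); print(s["eef_pos"],s["grip_width"],s["force"])
for cam in("scene","wrist"):
    c=capture(cam); X=cloud(c)
    for n,lo,hi,w in(("knob",.118,.132,.018),("disc",.095,.107,.035),("ring",.054,.064,.04)):
        k=(c["z_map"]>0)&(X[...,2]>lo)&(X[...,2]<hi)&(np.hypot(X[...,0]-.465,X[...,1]-.081)<w)
        if k.sum()>5: print(cam,n,circ(X[k][:,:2]),k.sum(),np.median(X[k][:,2]).round(4))
    if cam=="scene": cv2.imwrite("pics/s14.png",cv2.resize(c["color"][130:290,130:420,::-1],None,fx=2.7,fy=2.7,interpolation=2))
look("vial_mid","scene",.05,.07); look("jar_mid","scene",.045,.065)
E
```

```text
[0.46488135 0.08133517 0.20398834] 0.08525033396841922 [-0.4155135  -0.26128598  0.51802113]
scene knob ((0.46728622913360596, 0.08204910159111023), 0.011135959066450596) 68 0.1238
scene disc ((0.46773067116737366, 0.08159597218036652), 0.025328772142529488) 256 0.1003
scene ring ((0.46611303091049194, 0.08190295100212097), 0.030276039615273476) 211 0.058
wrist knob ((0.4652411639690399, 0.08045515418052673), 0.01006170455366373) 409 0.1253
wrist disc ((0.4655172824859619, 0.0804460346698761), 0.025031063705682755) 1568 0.1014
wrist ring ((0.46321046352386475, 0.08052097260951996), 0.029779192060232162) 584 0.0592
scene vial_mid 0.77 [378 199 392 226] z 0.0581 circ [0.4795 0.257  0.0141] mid [0.4804 0.2576] size [0.024 0.022]
scene jar_mid 0.9 [214 237 241 276] z 0.0531 circ [ 0.6238 -0.0637  0.0234] mid [ 0.6249 -0.0636] size [0.041 0.041]
```

View pics/s14.png

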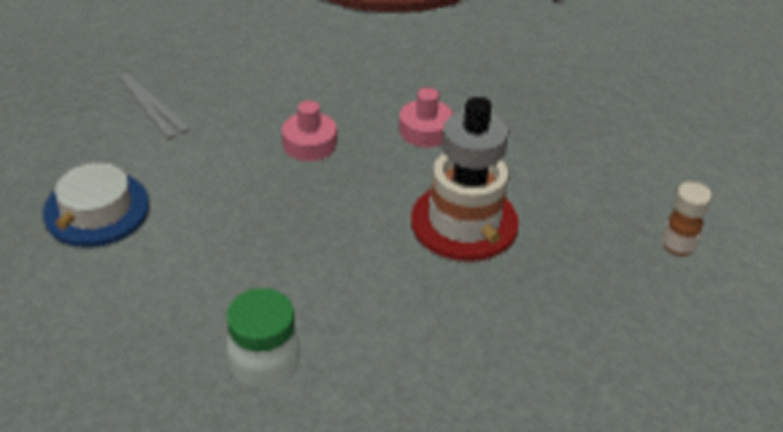

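The stack stands level on the red stand with the cap at (477,130). The blue stand is empty, and the vial and jar are where they were. I hand in.

```bash
python3 -c "
from rig import *
print(close_job())"
```

```text
the job is handed in; nothing more can be done
None
```

The test cell is assembled on the red-footed stand and the job is handed in at about 35.5 s of the 96 s. I placed copper, ring, plug and then cap, and let go of each before fetching the next. `close_job()` gives no verdict, so the outcome rests on my own checks.

| Part | Last check | Result |
|---|---|---|
| Copper | offset from the stand centre, about 2 mm or less (measured just after placing) | within 10 mm |
| Ring | offset from the copper, about 1–2 mm | within 8 mm |
| Plug | offset from the ring, about 1–2 mm; top at 0.081 m where 0.082 is right | within 9.5 mm |
| Cap | offset from the plug, about 1 mm or less; knob top at 0.124–0.125 m where 0.126 is right | within 10 mm, looked level |

- **Surroundings:** The vial and jar are within about 1 mm of where they started. The blue stand is empty, and the open gripper is clear of everything, with the TCP about 8 cm above the top of the stack.
- **Disagreements:** The cameras differ from one another by 2–4 mm in x, mostly calibration.
- **Misses:** The ring network found nothing in the wrist view, so I measured the ring from its outline. One move call was refused because it was a number short, and I sent it again.

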